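Unlock a plug gauge and hold it drawn halfway out of its bore

ROBOT

A 6-joint arm with a two-finger parallel gripper is mounted at the origin on a cart in front of the work surface, level with it; the furniture and walls round the work are solid. World frame = base frame: x ahead of the robot, y to its left, z up, the work surface at z = 0. Lengths are in m, angles in rad, forces in N, time in s.
With the tool pointing down it reaches from about 0.225 to 0.875 m from the base axis. Payload 3.4 kg.
Tool frame: the origin (TCP) lies between the finger pads, 19 mm behind the fingertips; this is the grasp point; z points along the fingers, y is the line along which they close (so a half turn about z gives the same grasp; the last joint's range is limited). The gripper opens to 85 mm and grips with 20 to 120 N. Pads are 22 mm wide; open, the fingers measure 114 mm over their backs; the gripper's body (76 mm by 85 mm) begins 54 mm behind the grasp point. The pads swing forward as they close: fully open they stand 13 mm farther back than shut.
Start: joints at [-1.292, 0.276, 1.505, -0, 1.361, -0.121], TCP at [0.224, -0.53, 0.25] pointing down, gripper open.
Joint ranges: [-2.89, 2.89], [-0.75, 2.08], [0.22, 2.7], [-1.18, 4.32], [0.11, 2.71], [-2.7, 2.7]. Speed limits (rad/s): [2.57, 2.57, 3.14, 3.14, 3.14, 3.14].

INTERFACE

Orientations are given as a unit quaternion [w, x, y, z].
In Python, from rig import manip gives the robot as it stands. The module is installed in compiled form; this text tells all that it offers.
- The arm moves only by the tool play_rows, never from a script. Its argument "motion" is a list of rows, each a list of 5 numbers: the shift along the tool's x, y, z in units of 40 mm (1.0 is 40 mm), then the turn about the tool's z in units of 10 degrees (1.0 is 10 degrees), then the finger opening in mm, from 0 to 85.4. A call has 1 to 5 rows; each row is the pose to reach, as a shift and turn from the pose commanded when the call began, along the tool's axes at that moment; what a row does not reach only later rows make up. A row lasts 1/8 s, in which the tool goes at most 62.5 mm and 10.7 degrees, less where a joint would pass 70% of its speed; a pose out of reach is approached as far as the arm can. A call with a gripper value outside its range is refused whole. The fingers move at their own pace and stop on an object; "newtons" is the grip in N (left out, the last holds). Time passes only in rows, so rows that repeat a pose let the fingers close. It gives the time, the measured TCP pose, the force, the opening and the grip force at its end, in the units of the state.
- manip.get_state(): the state, without advancing time (a new reading comes with each control period).
- manip.get_image(name): name is "scene" or "top" or "wrist"; returns a dict with "img" (384x512x3 uint8, red, green, blue), "range_z" (384x512 float32, m along the optical axis (not along the pixel's ray), 0 where there is no reading), "fx", "fy", "cx", "cy" (pixels), "R" (3x3) and "t" (3): a world point X has camera coordinates R X + t. Camera axes: x right, y down, z forward; pixel columns grow to the right and rows downward; lengths in m; the calibration is good to about 2 mm. A picture is of the moment at which its call begins.
- manip.sign_off(): hands the job in; it is judged then, once.
The state is a dict: "clock": time; "qpos": joint angles; "qd": joint speeds; "effort": joint torques, N m; "position": TCP position; "ee_rot": TCP orientation; "contact_force": force on the tool from outside, world axes, zero at the start; "moment": the same for the moment, N m; "width": finger opening in m; "gripper_force": force on a finger pad.
Only numpy, scipy, OpenCV 4.12 (cv2) and the standard library are available. Lean on these libraries where they do the work, as an engineer would, in place of code of your own. Each camera call takes 0.05 s, during which the arm holds its last target. There are 200 camera calls.

TASK

The steel plug gauge in the gauge stand on the bench is locked down by a sliding bolt bar. Pull the sprung lever with the black barrel grip through its full stroke, away from the plug until it stops, to draw the bolt bar back, and ease it slowly back upright instead of letting it snap. Then take the plug by its handle and draw it straight up, without forcing it sideways against the bore, until about half of its 55 mm shank (about 28 mm) shows above the block, and finish holding it there in the gripper, still in the bore; leave the nozzle, the jig block and the tin behind the stand where they are.

Things in the scene. Friction and masses are not known exactly. Their poses are not given: they have to be found in the camera images.
- stand: gauge stand fixed to the bench: base plate 90 x 200 x 10 mm; origin at the centre of its underside, z up, y along its length (plug on the +y side, lever on the -y side). At y = +60 mm an aluminium block, 60 x 60 mm, top at 70 mm, with the plug's bore; at y = -65 mm the lever between cheeks 66 mm high; between them a grey guide with rails carries the bolt bar (top 94 mm)
- bore_mouth (a point): centre of the bore's mouth in the top face of the block, 70 mm above the bench; axes as the stand's. The bore is vertical, 19.5 mm wide and 60 mm deep
- plug: plug gauge, a loose plain steel rod, 0.15 to 0.27 kg; origin on its axis under its collar, z up (at the bore mouth when home). Below it a shank 18 mm in diameter, 55 mm long, sits in the bore; above it a collar, 30 mm wide, 6 mm thick, rests on the block, then a round handle, 16 mm in diameter, reaches to 74 mm above the origin. Let go, it drops back
- plug_grip (a point): a point on the plug's axis on its handle, 48 mm above the underside of the collar: a good height for the TCP (118 mm above the bench when home), where the fingertips clear the bolt bar
- plug_collar (a point): the plug's origin as a point: on its axis at the underside of the collar
- lever (a joint): angle of the sprung lever, rad: 0 upright at its home stop, 0.55 at the far stop. It grows as the grip is pulled away from the plug, towards the stand's -y. A spring brings it back: 3.5 N at the grip at home to 7.5 N at the far stop; let go there it snaps back at over 3 rad/s
- lever_knob (a point): centre of the lever's black barrel grip, a cylinder 26 mm in diameter and 26 mm long along the stand's x with flat ends, at the lever's top: 115 mm above the pivot, 160 mm above the bench when upright. It moves on an arc in the stand's y-z plane, about 60 mm along -y and 17 mm down over the stroke; pinched on its flat ends it turns between the finger pads
- lever_pivot (a point): the lever's pivot point, 45 mm above the bench; the hinge axis lies along the stand's x
- bolt_bar (a joint): how far the flat steel bolt bar (28 x 8 mm, underside 78.5 mm above the bench) is drawn back, m: 0 to 0.002 at the start, its nose up to 5.5 mm over the collar, keeping the plug down; clear of the collar from 0.007. The lever carries it back late in its stroke, to about 0.018; it stays back by friction when the lever returns
- air_nozzle: bystander: metal air nozzle with a square foot, 36 x 36 x 48 mm, standing behind the stand; origin at the centre of its underside
- jig_block: bystander: milled aluminium jig block, 50 x 80 x 26 mm, lying behind the stand; origin at the centre of its underside
- round_tin: bystander: flat white round tin, 62 mm in diameter, 20 mm high, lying behind the stand; origin at the centre of its underside
Things that resemble listed ones, but are neither listed nor needed, are in the scene too. Several things have the shape of the plug; the one meant has the colours described above.

How it is judged:
By the outcome, as a careful person would: the job done as asked, in the order asked, and still so for the second after the job is handed in, while the arm keeps its last pose, push and grip.
It also fails if it takes over 53 s, if anything falls off the work surface, if the arm or the gripper's body presses on something with over 40 N, if the wrist force passes 120 N, or if a joint passes its speed limit or range.

## Working session

There is one attempt and no reset: what is moved stays moved. The work goes in short steps, Python scripts to look and compute and a tool call to move; the robot and the scene stay as the last step left them, time stands still between calls to the robot, and variables do not carry over. Pictures are saved under pics/ and viewed, at most 10 in all, crops included, and the job is handed in when it is done.

Besides the shell and the picture viewer there is one more tool, called after "Emit:" as name([rows], argument=value, ...), one row to a line, values as JSON. play_rows: Moves the arm, as the interface text tells. Its arguments: {"type":"object","properties":{"motion":{"type":"array","items":{"type":"array","items":{"type":"number"}}},"newtons":{"type":"number"}},"required":["motion"]}

```bash
mkdir -p pics; cat > h.py <<'E'
import numpy as np,cv2
from rig import manip
def snap(n,tag):
    d=manip.get_image(n); np.savez('pics/%s.npz'%tag,**d); cv2.imwrite('pics/%s.png'%tag,d['img'][:,:,::-1]); return d
def load(tag): return dict(np.load('pics/%s.npz'%tag))
def cloud(d):
    z=d['range_z']; v,u=np.mgrid[:z.shape[0],:z.shape[1]]
    c=np.stack([(u-d['cx'])/d['fx']*z,(v-d['cy'])/d['fy']*z,z],-1)
    return (c-d['t'])@d['R']
def tri(pts): # list of (d,u,v)
    A=[];b=[]
    for d,u,v in pts:
        P=np.c_[d['R'],d['t']]
        for r in ((u-d['cx'])/d['fx']*P[2]-P[0],(v-d['cy'])/d['fy']*P[2]-P[1]): A.append(r[:3]);b.append(-r[3])
    return np.linalg.lstsq(np.array(A),np.array(b),rcond=None)
E
python3 - <<'E'
from h import *
a=snap('scene','s0');b=snap('top','t0')
cv2.imwrite('pics/st0.png',cv2.resize(np.vstack([a['img'],b['img']])[:,:,::-1],(400,600)))
for d in(a,b): print((-d['R'].T@d['t']).round(3),d['R'].round(2).tolist(),float(d['fx']))
s=manip.get_state();print(s['clock'],s['position'],s['ee_rot'],s['width'])
E
```

```text
[0.27  0.337 0.701] [[-0.87, -0.5, -0.01], [-0.33, 0.6, -0.73], [0.37, -0.63, -0.68]] 440.246578074408
[ 0.48  -0.213  0.945] [[-0.02, -1.0, -0.02], [-0.99, 0.02, -0.13], [0.13, 0.01, -0.99]] 496.5206399683983
0.1 [ 0.2236711  -0.52922161  0.24922997] [-8.35940342e-04  9.80085835e-01  1.98572531e-01 -8.40517295e-05] 0.08548242460967831
```

View pics/s0.png

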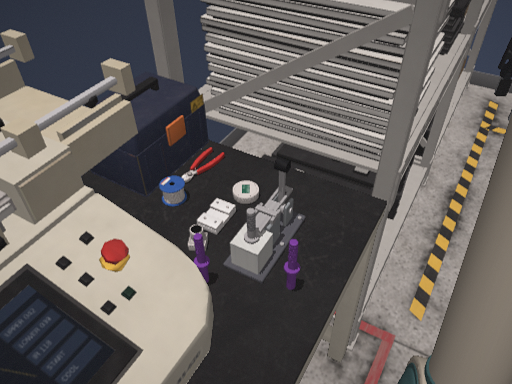

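View pics/t0.png

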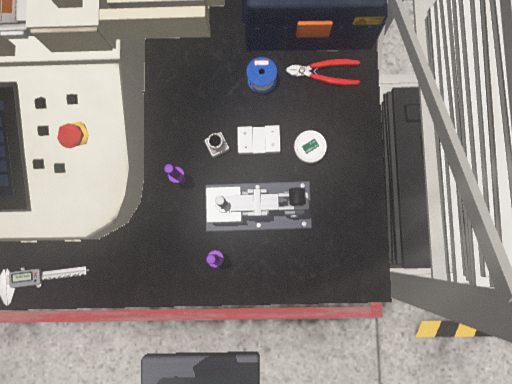

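The scene view shows the stand with its steel plug at about (252,222) and the black grip at (283,162); two purple plug-shaped decoys stand at (200,262) and (292,265). In the top view the plug is at (221,202), the grip at (297,197), and the stand runs nearly along world y, with the lever towards -y. The nozzle, jig block and tin lie at larger x, at (216,144), (259,139) and (310,146).

```bash
python3 - <<'E'
from h import *
out={}
for tag in('s0','t0'):
    d=load(tag);P=cloud(d);ok=d['range_z']>0
    x,y,z=P[...,0],P[...,1],P[...,2]
    roi=ok&(x>.3)&(x<.56)&(y>-.4)&(y<-.05)
    br=d['img'].astype(int).sum(-1)
    def rep(n,m):
        q=P[m]; 
        if len(q)<4: print(tag,n,len(q));return
        v,u=np.nonzero(m)
        print(tag,n,len(q),'med',np.median(q,0).round(4),'min',q.min(0).round(4),'max',q.max(0).round(4),'px',u.mean().round(1),v.mean().round(1))
    blk=roi&(abs(z-.07)<.004)&(y>-.24)&(x<.5)
    rep('block',blk)
    q=P[blk][:,:2].astype(np.float32); print(cv2.minAreaRect(q))
    st=roi&(z>.06)&(x<.5)
    q=P[st]; rep('tall',st)
    rep('handle',roi&(z>.1)&(z<.15)&(y>-.2))
    rep('handletop',roi&(z>.138)&(z<.15)&(y>-.22))
    rep('knob',roi&(z>.145)&(z<.19)&(br<200))
    rep('knoball',roi&(z>.145)&(z<.19))
    base=roi&(z>.005)&(z<.015)&(x<.48)
    q=P[base][:,:2].astype(np.float32); print('base',cv2.minAreaRect(q))
    rep('mid',roi&(z>.088)&(z<.1))
a=load('s0')['img'][140:290,200:330];b=load('t0')['img'][165:245,190:330]
a=cv2.resize(a,None,fx=3,fy=3,interpolation=2);b=cv2.resize(b,(390,int(80*390/140)),interpolation=2)
im=np.zeros((450,790,3),np.uint8);im[:,:390]=a;im[:b.shape[0],400:]=b
cv2.imwrite('pics/c0.png',im[:,:,::-1])
E
```

```text
s0 block 26 med [ 0.4643 -0.1163  0.0705] min [ 0.4602 -0.1233  0.0661] max [ 0.4734 -0.1135  0.074 ] px 292.3 265.7
((0.4655810594558716, -0.11734659969806671), (0.014540896750986576, 0.006031976081430912), 27.97905731201172)
s0 tall 362 med [ 0.4657 -0.1162  0.0901] min [ 0.453  -0.1356  0.06  ] max [ 0.482  -0.1068  0.1324] px 292.3 257.5
s0 handle 246 med [ 0.4712 -0.1221  0.1226] min [ 0.4596 -0.1447  0.1001] max [ 0.5599 -0.1125  0.1472] px 276.7 236.0
s0 handletop 24 med [ 0.5576 -0.1366  0.1437] min [ 0.5552 -0.1426  0.1384] max [ 0.5599 -0.1315  0.1472] px 252.5 212.4
s0 knob 92 med [ 0.5525 -0.2584  0.1662] min [ 0.5503 -0.2741  0.146 ] max [ 0.5595 -0.2503  0.1752] px 286.1 165.3
s0 knoball 101 med [ 0.5533 -0.2582  0.1658] min [ 0.5503 -0.2741  0.1451] max [ 0.5599 -0.1315  0.1752] px 283.4 169.0
base ((0.4322251081466675, -0.25100743770599365), (0.2794726490974426, 0.07780995965003967), 88.25709533691406)
s0 mid 232 med [ 0.5514 -0.1922  0.0912] min [ 0.46  -0.286  0.088] max [ 0.56   -0.1138  0.0996] px 274.6 220.0
t0 block 2
((0.47460508346557617, -0.12714603543281555)
[... 172 characters left out ...]
andle 132 med [ 0.4713 -0.1266  0.1296] min [ 0.4613 -0.1464  0.1   ] max [ 0.5598 -0.1148  0.1462] px 214.2 241.9
t0 handletop 19 med [ 0.5577 -0.1401  0.1443] min [ 0.556  -0.1451  0.1384] max [ 0.5595 -0.1337  0.1462] px 219.7 202.8
t0 knob 60 med [ 0.5543 -0.2678  0.1695] min [ 0.5513 -0.2746  0.1561] max [ 0.5598 -0.2525  0.1752] px 298.0 201.4
t0 knoball 114 med [ 0.5552 -0.263   0.1702] min [ 0.5513 -0.2763  0.145 ] max [ 0.5599 -0.1356  0.1758] px 293.1 201.2
base ((0.4318314790725708, -0.23093003034591675), (0.33717358112335205, 0.09424757957458496), 89.77835845947266)
t0 mid 254 med [ 0.5522 -0.2009  0.09  ] min [ 0.4606 -0.2858  0.088 ] max [ 0.56   -0.1242  0.0998] px 260.4 210.2
```

View pics/c0.png

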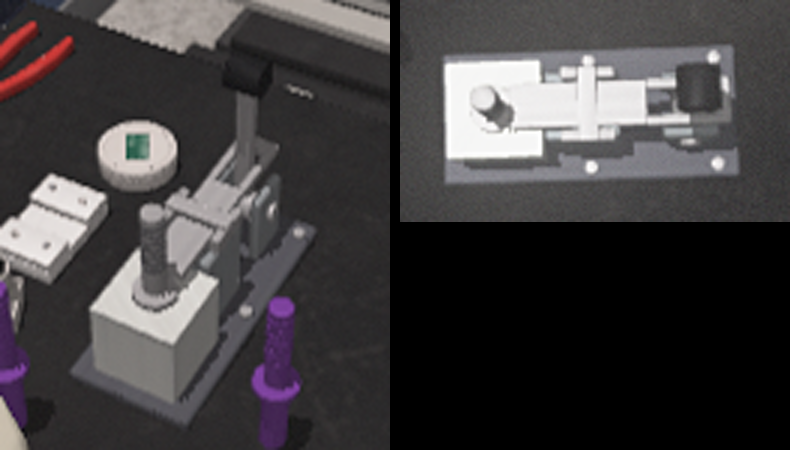

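The crop shows the plug handle, the bolt bar's nose over the collar, and the grip upright at the far end. The stand is at x of about 0.56, so my search window cut it off; I'll repeat with a wider one.

```bash
python3 - <<'E'
from h import *
for tag in('s0','t0'):
    d=load(tag);P=cloud(d);ok=d['range_z']>0
    x,y,z=P[...,0],P[...,1],P[...,2]
    roi=ok&(x>.5)&(x<.63)&(y>-.33)&(y<-.08)
    br=d['img'].astype(int).sum(-1)
    def rep(n,m):
        q=P[m]; v,u=np.nonzero(m)
        print(tag,n,len(q),'med',np.median(q,0).round(4),'p3',np.percentile(q,3,0).round(4),'p97',np.percentile(q,97,0).round(4),'px',u.mean().round(1),v.mean().round(1))
        print('   ',np.round(cv2.minAreaRect(q[:,:2].astype(np.float32))[0],4),np.round(cv2.minAreaRect(q[:,:2].astype(np.float32))[1],4),cv2.minAreaRect(q[:,:2].astype(np.float32))[2])
    rep('block',roi&(abs(z-.07)<.003)&(y>-.2)&(x<.61)&(br>450))
    rep('handle',roi&(z>.1)&(z<.14)&(y>-.2))
    rep('handletop',roi&(z>.139)&(z<.15)&(y>-.22))
    rep('knob',roi&(z>.15)&(z<.19)&(y<-.22))
    rep('knobtop',roi&(z>.168)&(z<.19)&(y<-.22))
    rep('base',roi&(z>.006)&(z<.014))
    rep('bar',roi&(z>.090)&(z<.098)&(y<-.15))
E
```

```text
s0 block 459 med [ 0.5556 -0.1262  0.071 ] p3 [ 0.5341 -0.1647  0.0689] p97 [ 0.5912 -0.1092  0.0727] px 250.1 240.9
    [ 0.5634 -0.1381] [0.0608 0.0607] 0.2979430854320526
s0 handle 141 med [ 0.5587 -0.1329  0.1198] p3 [ 0.5553 -0.1434  0.101 ] p97 [ 0.5678 -0.1302  0.1391] px 250.9 221.8
    [ 0.5604 -0.1352] [0.0168 0.0111] 38.849849700927734
s0 handletop 56 med [ 0.5615 -0.1356  0.1445] p3 [ 0.5554 -0.1429  0.1393] p97 [ 0.5694 -0.1314  0.1473] px 250.4 211.3
    [ 0.563  -0.1372] [0.0144 0.0142] 29.169219970703125
s0 knob 202 med [ 0.5611 -0.2564  0.1683] p3 [ 0.5509 -0.2718  0.1541] p97 [ 0.5756 -0.2508  0.1742] px 282.1 164.0
    [ 0.5637 -0.2617] [0.0267 0.0241] 3.8962581157684326
s0 knobtop 109 med [ 0.5625 -0.2593  0.1721] p3 [ 0.5512 -0.2711  0.1681] p97 [ 0.5754 -0.2525  0.1747] px 282.1 161.2
    [ 0.564  -0.2621] [0.0223 0.0262] 86.47459411621094
s0 base 1110 med [ 0.5328 -0.1825  0.011 ] p3 [ 0.5189 -0.2904  0.0073] p97 [ 0.5997 -0.0993  0.0134] px 271.6 248.1
    [ 0.5625 -0.1987] [0.2017 0.0902] 89.8196029663086
s0 bar 187 med [ 0.5614 -0.198   0.0938] p3 [ 0.5407 -
[... 631 characters left out ...]
939453125
t0 knob 285 med [ 0.5631 -0.2633  0.1714] p3 [ 0.5516 -0.2752  0.1593] p97 [ 0.5765 -0.2516  0.1752] px 296.8 195.8
    [ 0.5644 -0.2641] [0.0255 0.0262] 89.72745513916016
t0 knobtop 222 med [ 0.5643 -0.2635  0.1721] p3 [ 0.552  -0.2733  0.1684] p97 [ 0.5769 -0.2541  0.1753] px 297.1 195.1
    [ 0.5646 -0.2643] [0.0234 0.0257] 89.01126861572266
t0 base 2074 med [ 0.5406 -0.2252  0.0107] p3 [ 0.52   -0.2967  0.0076] p97 [ 0.6076 -0.102   0.0135] px 265.5 209.1
    [ 0.5678 -0.2057] [0.2326 0.1123] 86.19144439697266
t0 bar 276 med [ 0.5641 -0.1995  0.0932] p3 [ 0.5421 -0.2385  0.0901] p97 [ 0.5857 -0.1826  0.0968] px 258.0 201.2
    [ 0.5644 -0.2272] [0.1209 0.0453] 89.93170166015625
```

```bash
python3 - <<'E'
from h import *
Q=np.vstack([cloud(d)[d['range_z']>0] for d in (load('s0'),load('t0'))])
m=(Q[:,0]>.0)&(Q[:,0]<.9)&(Q[:,1]>-.75)&(Q[:,1]<.05)&(Q[:,2]>.14)
Q=Q[m];H={}
for p in Q:
    k=(round(np.floor(p[0]/.05)*.05,2),round(np.floor(p[1]/.05)*.05,2));h=H.setdefault(k,[9,-9,0]);h[0]=min(h[0],p[2]);h[1]=max(h[1],p[2]);h[2]+=1
for k in sorted(H): 
    if H[k][2]>5: print(k,np.round(H[k],2))
E
```

```text
(np.float64(0.1), np.float64(0.0)) [ 0.24  0.26 14.  ]
(np.float64(0.15), np.float64(0.0)) [2.500e-01 3.900e-01 2.903e+03]
(np.float64(0.2), np.float64(-0.6)) [2.50e-01 3.20e-01 2.62e+02]
(np.float64(0.2), np.float64(-0.55)) [ 0.3   0.34 52.  ]
(np.float64(0.2), np.float64(-0.5)) [ 0.25  0.27 20.  ]
(np.float64(0.2), np.float64(-0.05)) [3.10e-01 4.90e-01 2.03e+03]
(np.float64(0.2), np.float64(0.0)) [1.400e-01 4.400e-01 6.451e+03]
(np.float64(0.25), np.float64(-0.6)) [  0.25   0.34 230.  ]
(np.float64(0.25), np.float64(-0.55)) [ 0.31  0.38 37.  ]
(np.float64(0.35), np.float64(-0.55)) [  0.14   0.43 132.  ]
(np.float64(0.35), np.float64(-0.5)) [1.400e-01 4.400e-01 3.371e+03]
(np.float64(0.4), np.float64(-0.6)) [0.17 0.39 7.  ]
(np.float64(0.4), np.float64(-0.55)) [1.40e-01 3.60e-01 1.37e+03]
(np.float64(0.4), np.float64(-0.5)) [1.400e-01 4.400e-01 4.518e+03]
(np.float64(0.45), np.float64(-0.6)) [  0.38   0.39 116.  ]
(np.float64(0.45), np.float64(-0.55)) [1.400e-01 3.900e-01 3.065e+03]
(np.float64(0.45), np.float64(-0.5)) [3.400e-01 4.200e-01 1.649e+03]
(np.float64(0.5), np.float64(-0.
[... 1960 characters left out ...]
.8), np.float64(0.0)) [1.400e-01 3.500e-01 2.228e+03]
(np.float64(0.85), np.float64(-0.55)) [1.400e-01 3.400e-01 1.678e+03]
(np.float64(0.85), np.float64(-0.45)) [1.40e-01 1.70e-01 3.92e+02]
(np.float64(0.85), np.float64(-0.4)) [1.40e-01 1.80e-01 9.26e+02]
(np.float64(0.85), np.float64(-0.35)) [1.400e-01 1.700e-01 1.001e+03]
(np.float64(0.85), np.float64(-0.3)) [1.400e-01 1.700e-01 1.001e+03]
(np.float64(0.85), np.float64(-0.25)) [1.40e-01 1.70e-01 9.08e+02]
(np.float64(0.85), np.float64(-0.2)) [1.40e-01 3.60e-01 3.31e+02]
(np.float64(0.85), np.float64(-0.15)) [ 0.31  0.36 61.  ]
(np.float64(0.85), np.float64(-0.05)) [ 0.25  0.25 27.  ]
(np.float64(0.85), np.float64(0.0)) [ 0.3   0.35 26.  ]
```

Emit:
play_rows([
  [0.7, -1.0, 0, -0.9, 85],
  [1.5, -2.1, 0, -1.8, 85],
  [2.3, -3.2, 0, -2.7, 85],
  [3.1, -4.4, 0, -3.7, 85],
  [4.5, -4.1, 0, -4.7, 85],
], newtons=60)

```text
clock: 0.72
position: [0.323, -0.3039, 0.2495]
ee_rot: [-0.002, 0.818, 0.575, -0.001]
contact_force: [0.4, -1.4, 1.3]
width: 0.0851
gripper_force: 0.0
```

```bash
cat >> h.py <<'E'
from scipy.spatial.transform import Rotation as Ro
def togo(p,yawdeg=0.0):
    s=manip.get_state();w,x,y,z=s['ee_rot'];R=Ro.from_quat([x,y,z,w]).as_matrix()
    yaw=np.degrees(np.arctan2(R[1,1],R[0,1]))
    print('t',round(s['clock'],2),'pos',np.round(s['position'],4),'F',np.round(s['contact_force'],1),'w',round(s['width'],4),'tilt',np.round(R[:,2],3),'yaw',round(yaw,2))
    print('units',np.round(R.T@(np.array(p)-s['position'])/.04,3),'turn',round(-(yawdeg-yaw)/10,3),'q6',round(s['qpos'][5],2))
E
python3 -c "
from h import *
togo([.5643,-.2635,.249])"
```

```text
t 0.72 pos [ 0.323  -0.3039  0.2495] F [ 0.4 -1.4  1.3] w 0.0851 tilt [-0.003  0.003 -1.   ] yaw -19.84
units [ 2.997  5.333 -0.006] turn -1.984 q6 -0.56
```

Emit:
play_rows([
  [0.75, 1.3, 0, -0.5, 85],
  [1.5, 2.6, 0, -1.0, 85],
  [2.25, 3.9, 0, -1.5, 85],
  [2.95, 5.25, 0, -2.0, 85],
  [2.95, 5.25, 0, -2.0, 85],
])

```text
clock: 1.35
position: [0.5672, -0.2688, 0.2481]
ee_rot: [-0.0, 0.706, 0.708, 0.0]
contact_force: [-0.3, -0.5, -0.5]
width: 0.085
gripper_force: 0.0
```

```bash
python3 - <<'E'
from h import *
togo([.5643,-.2635,.249])
d=snap('wrist','w0')
P=cloud(d);ok=d['range_z']>0;x,y,z=P[...,0],P[...,1],P[...,2]
for n,m in(('knobtop',(z>.16)&(z<.19)&(abs(x-.565)<.03)&(abs(y+.265)<.03)),('handletop',(z>.135)&(z<.155)&(abs(x-.565)<.03)&(abs(y+.14)<.03)),('block',(abs(z-.07)<.004)&(abs(x-.565)<.05)&(abs(y+.14)<.05))):
    q=P[ok&m]; 
    if len(q)>5: print(n,len(q),q.min(0).round(4),q.max(0).round(4),np.round(cv2.minAreaRect(q[:,:2].astype(np.float32))[0],4))
E
```

```text
t 1.35 pos [ 0.5672 -0.2688  0.2481] F [-0.3 -0.5 -0.5] w 0.085 tilt [ 0.     0.001 -1.   ] yaw 0.13
units [ 0.133 -0.072 -0.022] turn 0.013 q6 -0.56
knobtop 1184 [ 0.5509 -0.2721  0.1601] [ 0.5764 -0.2474  0.1736] [ 0.5636 -0.2599]
handletop 499 [ 0.5552 -0.1438  0.1351] [ 0.5708 -0.1288  0.1453] [ 0.5629 -0.1364]
block 2663 [ 0.5325 -0.1751  0.066 ] [ 0.5929 -0.1063  0.074 ] [ 0.5627 -0.1407]
```

View pics/w0.png

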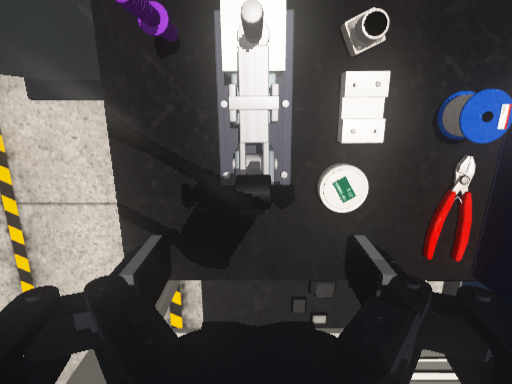

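The wrist view shows the grip at about (254,187) and the plug handle at (252,20), with nothing between the fingers and the grip. The three views agree to 2–4 mm: grip at (0.564, -0.262, 0.160), plug at (0.563, -0.138), and heights match the text.

Emit:
play_rows([
  [0.16, -0.08, 0.4, 0, 85],
  [0.16, -0.08, 1.0, 0, 75],
  [0.16, -0.08, 1.6, 0, 65],
  [0.16, -0.08, 2.2, 0, 55],
  [0.16, -0.08, 2.2, 0, 45],
])

```text
clock: 2.02
position: [0.5575, -0.263, 0.1603]
ee_rot: [-0.003, 0.708, 0.706, -0.001]
contact_force: [0.1, 0.7, 0.7]
width: 0.0449
gripper_force: 0.0
```

Emit:
play_rows([
  [0, 0, 0, 0, 40],
  [0, 0, 0, 0, 36],
  [0, 0, 0, 0, 32],
  [0, 0, 0, 0, 32],
  [0, 0, 0, 0, 32],
])

```text
clock: 2.65
position: [0.5608, -0.2636, 0.1624]
ee_rot: [0.001, 0.708, 0.707, 0.0]
contact_force: [0.5, -0.1, 1.4]
width: 0.0323
gripper_force: 0.5
```

```bash
python3 - <<'E'
from h import *
togo([.564,-.2622,.160])
d=snap('wrist','w1');t=snap('scene','s1')
cv2.imwrite('pics/m1.png',np.hstack([d['img'][100:384:1,100:412],cv2.resize(t['img'][120:262,200:350],(300,284))])[:,:,::-1])
E
```

```text
t 2.65 pos [ 0.5608 -0.2636  0.1624] F [ 0.5 -0.1  1.4] w 0.0323 tilt [ 0.001 -0.001 -1.   ] yaw -0.09
units [0.035 0.08  0.059] turn -0.009 q6 -0.55
```

View pics/m1.png

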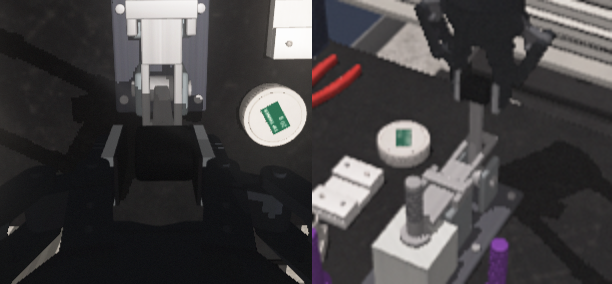

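The grip sits between the two finger pads, about 3 mm nearer the right one (+x). I'll centre and close.

Emit:
play_rows([
  [0.03, 0.07, 0.05, 0, 32],
  [0.03, 0.07, 0.05, 0, 29],
  [0.03, 0.07, 0.05, 0, 22],
  [0.03, 0.07, 0.05, 0, 22],
  [0.03, 0.07, 0.05, 0, 22],
], newtons=60)

```text
clock: 3.38
position: [0.5636, -0.262, 0.1598]
ee_rot: [0.0, 0.708, 0.707, 0.0]
contact_force: [3.2, 2.6, -1.5]
width: 0.0255
gripper_force: 59.8
```

Emit:
play_rows([
  [-0.17, 0, 0.005, 0, 22],
  [-0.34, 0, 0.02, 0, 22],
  [-0.515, 0, 0.045, 0, 22],
  [-0.68, 0, 0.08, 0, 22],
  [-0.85, 0, 0.13, 0, 22],
])

```text
clock: 4.0
position: [0.5639, -0.2923, 0.1559]
ee_rot: [-0.002, 0.708, 0.706, 0.003]
contact_force: [2.5, 9.3, 6.8]
width: 0.0252
gripper_force: 60.9
```

Emit:
play_rows([
  [-0.16, 0, 0.055, 0, 22],
  [-0.32, 0, 0.12, 0, 22],
  [-0.48, 0, 0.2, 0, 22],
  [-0.63, 0, 0.28, 0, 22],
  [-0.7, 0, 0.325, 0, 22],
])

```text
clock: 4.62
position: [0.5641, -0.3212, 0.1441]
ee_rot: [-0.001, 0.708, 0.706, 0.003]
contact_force: [2.4, 8.3, 12.3]
width: 0.0247
gripper_force: 62.2
```

Emit:
play_rows([
  [0, 0, 0, 0, 22],
  [0, 0, 0, 0, 22],
  [0, 0, 0, 0, 22],
])

```text
clock: 5.0
position: [0.5642, -0.3213, 0.144]
ee_rot: [-0.001, 0.708, 0.706, 0.003]
contact_force: [3.1, 7.5, 9.1]
width: 0.0251
gripper_force: 62.0
```

```bash
python3 - <<'E'
from h import *
togo([.564,-.2622,.160])
d=snap('wrist','w2');t=snap('scene','s2')
cv2.imwrite('pics/m2.png',np.hstack([d['img'][0:384:1,100:412],cv2.resize(t['img'][120:262,200:350],(405,384))])[:,:,::-1])
E
```

```text
t 5.0 pos [ 0.5642 -0.3213  0.144 ] F [3.1 7.5 9.1] w 0.0251 tilt [ 0.003  0.005 -1.   ] yaw -0.13
units [ 1.481 -0.006 -0.393] turn -0.013 q6 -0.63
```

View pics/m2.png

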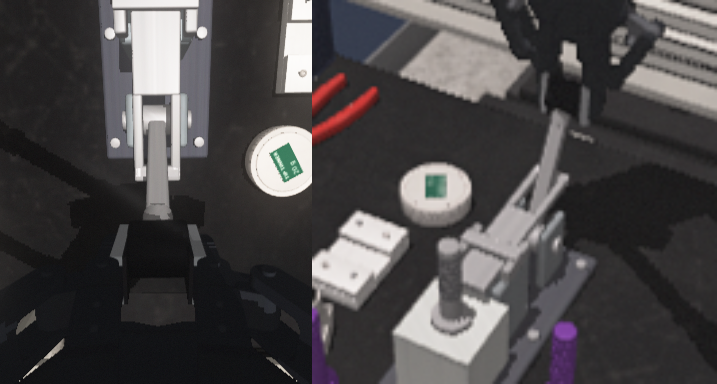

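The bar has been drawn back (nose clear of the collar, bar nose at about (495,250) in the right half) and the lever leans fully. I'll press a little further to confirm it is on the stop.

Emit:
play_rows([
  [-0.06, 0, 0.035, 0, 22],
  [-0.12, 0, 0.07, 0, 22],
  [-0.12, 0, 0.07, 0, 22],
])

```text
clock: 5.48
position: [0.5642, -0.326, 0.1413]
ee_rot: [-0.001, 0.708, 0.706, 0.003]
contact_force: [3.0, 8.6, 9.3]
width: 0.025
gripper_force: 62.2
```

```bash
python3 - <<'E'
from h import *
snap('scene','s3');snap('wrist','w3');snap('top','t3')
for tag in('s1','s2','s3','w1','w2','w3','t3'):
    d=load(tag);P=cloud(d);ok=d['range_z']>0;x,y,z=P[...,0],P[...,1],P[...,2]
    m=ok&(abs(x-.563)<.012)&(z>.1)&(z<.125)&(y<-.2)&(y>-.33)
    q=P[m]
    if len(q)>8:
        c=np.polyfit(q[:,2],q[:,1],1); print(tag,len(q),'angle',np.arctan(-c[0]).round(3),'y at z=.11',np.polyval(c,.11).round(4))
    m=ok&(abs(x-.563)<.008)&(z>.088)&(z<.1)&(y>-.26)&(y<-.14);print('   bar nose y',np.percentile(P[m][:,1],[97,99.5]).round(4) if m.sum()>5 else 0)
E
```

```text
s1 57 angle 0.043 y at z=.11 -0.2601
   bar nose y [-0.153  -0.1405]
s2 82 angle 0.435 y at z=.11 -0.2923
   bar nose y [-0.1523 -0.1406]
s3 89 angle 0.52 y at z=.11 -0.2953
   bar nose y [-0.165  -0.1404]
w1 252 angle -0.008 y at z=.11 -0.2557
   bar nose y [-0.1414 -0.1404]
w2 744 angle 0.474 y at z=.11 -0.289
   bar nose y [-0.1982 -0.1979]
w3 823 angle 0.514 y at z=.11 -0.2923
   bar nose y 0
t3 80 angle 0.531 y at z=.11 -0.2955
   bar nose y [-0.1664 -0.1462]
```

The lever moved on by about 0.04 rad and is still short of the stop, so I'll keep going until the force rises.

Emit:
play_rows([
  [-0.05, 0, 0.03, 0, 22],
  [-0.1, 0, 0.06, 0, 22],
  [-0.1, 0, 0.06, 0, 22],
])

```text
clock: 6.0
position: [0.5642, -0.3296, 0.139]
ee_rot: [-0.001, 0.708, 0.706, 0.003]
contact_force: [2.9, 9.5, 10.0]
width: 0.0252
gripper_force: 62.5
```

Emit:
play_rows([
  [-0.05, 0, 0.03, 0, 22],
  [-0.1, 0, 0.06, 0, 22],
  [-0.1, 0, 0.06, 0, 22],
])

```text
clock: 6.38
position: [0.5642, -0.3306, 0.1383]
ee_rot: [-0.003, 0.708, 0.706, 0.005]
contact_force: [2.1, 18.0, 19.8]
width: 0.0249
gripper_force: 63.6
```

```bash
python3 - <<'E'
from h import *
snap('scene','s4');snap('wrist','w4');snap('top','t4')
for tag in('s3','s4','w3','w4','t3','t4'):
    d=load(tag);P=cloud(d);ok=d['range_z']>0;x,y,z=P[...,0],P[...,1],P[...,2]
    q=P[ok&(abs(x-.563)<.012)&(z>.1)&(z<.125)&(y<-.2)&(y>-.33)]
    c=np.polyfit(q[:,2],q[:,1],1); print(tag,len(q),'angle',np.arctan(-c[0]).round(3),'y at z=.11',np.polyval(c,.11).round(4))
togo([.564,-.2622,.16])
E
```

```text
s3 89 angle 0.52 y at z=.11 -0.2953
s4 88 angle 0.584 y at z=.11 -0.2987
w3 823 angle 0.514 y at z=.11 -0.2923
w4 909 angle 0.558 y at z=.11 -0.2956
t3 80 angle 0.531 y at z=.11 -0.2955
t4 53 angle 0.453 y at z=.11 -0.2995
t 6.53 pos [ 0.5642 -0.3306  0.1383] F [ 1.6 17.8 19.4] w 0.0255 tilt [ 0.004  0.011 -1.   ] yaw -0.19
units [ 1.715 -0.01  -0.524] turn -0.019 q6 -0.64
```

The force doubled and the TCP stalled, so the lever is on its far stop (0.55–0.58 rad in the images). Now I'll ease it back along the arc.

Emit:
play_rows([
  [0.1, 0, -0.06, 0, 22],
  [0.175, 0, -0.105, 0, 22],
  [0.25, 0, -0.145, 0, 22],
  [0.33, 0, -0.18, 0, 22],
  [0.41, 0, -0.215, 0, 22],
])

```text
clock: 7.15
position: [0.5641, -0.3217, 0.1438]
ee_rot: [0.002, 0.708, 0.707, -0.0]
contact_force: [4.4, -0.6, 2.1]
width: 0.0252
gripper_force: 60.7
```

Emit:
play_rows([
  [0.08, 0, -0.033, 0, 22],
  [0.16, 0, -0.063, 0, 22],
  [0.24, 0, -0.09, 0, 22],
  [0.325, 0, -0.115, 0, 22],
  [0.41, 0, -0.14, 0, 22],
])

```text
clock: 7.78
position: [0.564, -0.3066, 0.1507]
ee_rot: [0.003, 0.708, 0.707, -0.001]
contact_force: [3.2, -3.1, 9.4]
width: 0.0253
gripper_force: 60.5
```

Emit:
play_rows([
  [0.08, 0, -0.025, 0, 22],
  [0.165, 0, -0.05, 0, 22],
  [0.25, 0, -0.07, 0, 22],
  [0.33, 0, -0.09, 0, 22],
  [0.415, 0, -0.105, 0, 22],
])

```text
clock: 8.4
position: [0.5639, -0.2902, 0.1553]
ee_rot: [0.003, 0.708, 0.707, -0.001]
contact_force: [1.9, -2.1, 11.7]
width: 0.0253
gripper_force: 60.8
```

```bash
python3 - <<'E'
from h import *
snap('scene','s5');snap('wrist','w5')
for tag in('s5','w5'):
    d=load(tag);P=cloud(d);ok=d['range_z']>0;x,y,z=P[...,0],P[...,1],P[...,2]
    q=P[ok&(abs(x-.563)<.012)&(z>.1)&(z<.125)&(y<-.2)&(y>-.33)]
    c=np.polyfit(q[:,2],q[:,1],1); print(tag,len(q),'angle',np.arctan(-c[0]).round(3),'y at z=.11',np.polyval(c,.11).round(4))
togo([.564,-.2622,.16])
E
```

```text
s5 67 angle 0.177 y at z=.11 -0.272
w5 388 angle 0.182 y at z=.11 -0.2677
t 8.5 pos [ 0.5639 -0.2899  0.1553] F [ 2.8 -3.4 11.4] w 0.025 tilt [ 0.003 -0.006 -1.   ] yaw -0.08
units [ 0.692  0.002 -0.121] turn -0.008 q6 -0.58
```

Emit:
play_rows([
  [0.08, 0, -0.02, 0, 22],
  [0.16, 0, -0.035, 0, 22],
  [0.24, 0, -0.05, 0, 22],
  [0.32, 0, -0.06, 0, 22],
  [0.4, 0, -0.07, 0, 22],
])

```text
clock: 9.12
position: [0.5638, -0.2736, 0.1575]
ee_rot: [0.003, 0.708, 0.707, -0.001]
contact_force: [2.6, -3.2, 7.6]
width: 0.0251
gripper_force: 60.4
```

Emit:
play_rows([
  [0.06, 0, 0, 0, 22],
  [0.12, 0, 0, 0, 22],
  [0.16, 0, 0, 0, 22],
  [0.16, 0, 0, 0, 22],
])

```text
clock: 9.62
position: [0.5637, -0.2683, 0.1578]
ee_rot: [0.003, 0.708, 0.707, -0.001]
contact_force: [2.8, -4.4, 8.6]
width: 0.025
gripper_force: 60.6
```

```bash
python3 - <<'E'
from h import *
snap('scene','s6');snap('wrist','w6')
for tag in('s1','w1','s6','w6'):
    d=load(tag);P=cloud(d);ok=d['range_z']>0;x,y,z=P[...,0],P[...,1],P[...,2]
    q=P[ok&(abs(x-.563)<.012)&(z>.1)&(z<.125)&(y<-.2)&(y>-.33)]
    c=np.polyfit(q[:,2],q[:,1],1); print(tag,len(q),'angle',np.arctan(-c[0]).round(3),'y at z=.11',np.polyval(c,.11).round(4))
togo([.564,-.2622,.16])
E
```

```text
s1 57 angle 0.043 y at z=.11 -0.2601
w1 252 angle -0.008 y at z=.11 -0.2557
s6 58 angle 0.022 y at z=.11 -0.2601
w6 263 angle -0.0 y at z=.11 -0.2557
t 9.72 pos [ 0.5637 -0.2682  0.1577] F [ 3.7 -4.4  8.4] w 0.0252 tilt [ 0.003 -0.006 -1.   ] yaw -0.07
units [ 0.151  0.007 -0.058] turn -0.007 q6 -0.55
```

The lever is back where it started (same image position). I'll release, rise, and move over the plug.

Emit:
play_rows([
  [0, 0, 0, 0, 30],
  [0, 0, 0, 0, 45],
  [0, 0, 0, 0, 60],
  [0, 0, -0.6, 0, 60],
  [0, 0, -1.6, 0, 60],
])

```text
clock: 10.35
position: [0.5615, -0.2643, 0.2176]
ee_rot: [-0.003, 0.708, 0.707, -0.001]
contact_force: [-0.1, 0.1, 0.8]
width: 0.0601
gripper_force: 0.0
```

Emit:
play_rows([
  [0, 0, -0.6, 0, 60],
  [0.8, 0, -0.6, 0, 60],
  [2.0, 0, -0.6, 0, 60],
  [2.4, 0, -0.6, 0, 60],
  [2.4, 0, -0.6, 0, 60],
])

```text
clock: 10.98
position: [0.5629, -0.1684, 0.2431]
ee_rot: [-0.0, 0.707, 0.707, -0.0]
contact_force: [0.7, -0.3, 0.2]
width: 0.0603
gripper_force: 0.0
```

```bash
python3 - <<'E'
from h import *
togo([.563,-.138,.118])
for n in('scene','top','wrist'):
    tag=n[0]+'7';d=snap(n,tag);P=cloud(d);ok=d['range_z']>0;x,y,z=P[...,0],P[...,1],P[...,2]
    m=ok&(z>.139)&(z<.15)&(abs(x-.563)<.02)&(abs(y+.138)<.025);q=P[m]
    if len(q)>8:print(tag,'top',len(q),np.round(cv2.minAreaRect(q[:,:2].astype(np.float32))[0],4),q[:,2].max().round(4))
    m=ok&(abs(x-.563)<.008)&(z>.083)&(z<.091)&(y>-.25)&(y<-.14)
    if m.sum()>5:print(tag,'bar',m.sum(),np.percentile(P[m][:,1],[90,97]).round(4))
w=load('w7')['img'];s=load('s7')['img']
cv2.imwrite('pics/m7.png',np.hstack([w[0:384,100:412],cv2.resize(s[120:270,190:348],(405,384))])[:,:,::-1])
E
```

```text
t 10.97 pos [ 0.5629 -0.1684  0.2431] F [ 0.7 -0.3  0.2] w 0.0603 tilt [-0.001 -0.    -1.   ] yaw 0.02
units [0.762 0.005 3.128] turn 0.002 q6 -0.41
s7 top 53 [ 0.5628 -0.1379] 0.1471
s7 bar 209 [-0.169  -0.1665]
t7 bar 166 [-0.2201 -0.2148]
w7 top 332 [ 0.5627 -0.1354] 0.1451
w7 bar 1084 [-0.1694 -0.1646]
```

View pics/m7.png

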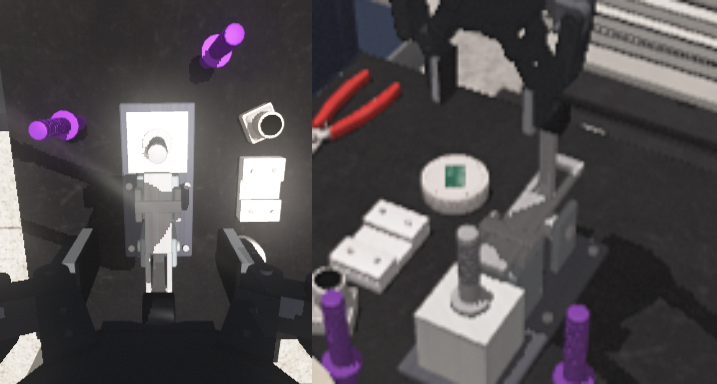

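The bolt bar's nose is clear of the collar (about 13 mm gap) and the steel plug stands at (157,150) in the wrist view, free to be gripped. I'll go down onto it.

Emit:
play_rows([
  [0.77, 0, 0, 0, 60],
  [0.77, 0, 0.8, 0, 60],
  [0.77, 0, 1.8, 0, 60],
  [0.77, 0, 2.6, 0, 55],
  [0.77, 0, 3.12, 0, 45],
])

```text
clock: 11.75
position: [0.5626, -0.1397, 0.1166]
ee_rot: [-0.001, 0.708, 0.706, -0.001]
contact_force: [-0.5, 0.3, 0.6]
width: 0.0448
gripper_force: 0.0
```

Emit:
play_rows([
  [0, 0, 0, 0, 35],
  [0, 0, 0, 0, 26],
  [0, 0, 0, 0, 24],
  [0, 0, 0, 0, 24],
])

```text
clock: 12.25
position: [0.5638, -0.1388, 0.1196]
ee_rot: [0.001, 0.708, 0.707, 0.0]
contact_force: [0.5, -0.0, 0.1]
width: 0.0243
gripper_force: 0.0
```

```bash
python3 - <<'E'
from h import *
togo([.563,-.138,.118])
d=snap('wrist','w8')
cv2.imwrite('pics/m8.png',d['img'][150:384,100:412,::-1])
E
```

```text
t 12.25 pos [ 0.5638 -0.1388  0.1196] F [ 0.5 -0.   0.1] w 0.0243 tilt [ 0.002 -0.001 -1.   ] yaw -0.09
units [ 0.019 -0.021  0.039] turn -0.009 q6 -0.36
```

View pics/m8.png

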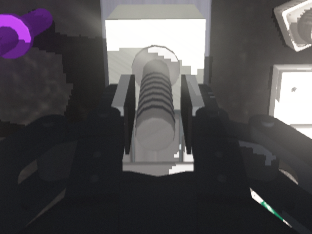

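The handle stands between the pads at about (155,110), within 1 mm of centre. I'll close.

Emit:
play_rows([
  [0.02, -0.02, 0.03, 0, 20],
  [0.02, -0.02, 0.03, 0, 12],
  [0.02, -0.02, 0.03, 0, 12],
  [0.02, -0.02, 0.03, 0, 12],
], newtons=60)

```text
clock: 12.8
position: [0.5627, -0.1376, 0.1177]
ee_rot: [0.0, 0.708, 0.707, 0.0]
contact_force: [-0.2, 0.5, 2.9]
width: 0.0144
gripper_force: 58.4
```

Emit:
play_rows([
  [0, 0, -0.06, 0, 12],
  [0, 0, -0.13, 0, 12],
  [0, 0, -0.2, 0, 12],
  [0, 0, -0.27, 0, 12],
  [0, 0, -0.34, 0, 12],
])

```text
clock: 13.42
position: [0.5625, -0.1377, 0.1312]
ee_rot: [0.0, 0.708, 0.707, -0.0]
contact_force: [0.4, -0.0, -1.4]
width: 0.0144
gripper_force: 58.4
```

Emit:
play_rows([
  [0, 0, -0.07, 0, 12],
  [0, 0, -0.14, 0, 12],
  [0, 0, -0.21, 0, 12],
  [0, 0, -0.28, 0, 12],
  [0, 0, -0.36, 0, 12],
])

```text
clock: 14.05
position: [0.5625, -0.1377, 0.1456]
ee_rot: [0.0, 0.708, 0.707, -0.0]
contact_force: [-0.4, -0.3, -2.1]
width: 0.0145
gripper_force: 58.4
```

Emit:
play_rows([
  [0, 0, 0, 0, 12],
  [0, 0, 0, 0, 12],
])

```text
clock: 14.3
position: [0.5625, -0.1377, 0.1454]
ee_rot: [-0.0, 0.708, 0.707, -0.0]
contact_force: [0.2, -0.4, -2.1]
width: 0.0144
gripper_force: 58.4
```

```bash
python3 - <<'E'
from h import *
togo([.563,-.138,.146])
d=snap('scene','s9');w=snap('wrist','w9')
cv2.imwrite('pics/m9.png',np.hstack([w['img'][0:384,100:412],cv2.resize(d['img'][150:280,190:327],(405,384))])[:,:,::-1])
for g in(load('s7'),d):
    P=cloud(g);ok=g['range_z']>0;x,y,z=P[...,0],P[...,1],P[...,2]
    col=g['img'].astype(int);m=ok&(abs(x-.56)<.02)&(y>-.155)&(y<-.115)&(z>.066)&(z<.2)
    r=np.hypot(P[m][:,0]-.563,P[m][:,1]+.138);zz=P[m][:,2]
    print('collar z (r 12-16)',np.percentile(zz[(r>11)&(r<17)&(zz>.074)],[5,50,95]).round(4), 'n',((r>11)&(r<17)&(zz>.074)).sum())
E
```

```text
t 14.3 pos [ 0.5625 -0.1377  0.1454] F [ 0.2 -0.4 -2.1] w 0.0144 tilt [-0. -0. -1.] yaw -0.09
units [-0.007  0.012 -0.016] turn -0.009 q6 -0.36Traceback (most recent call last):
  File "<stdin>", line 9, in <module>
    return _quantile_unchecked(
        a, q, axis, out, overwrite_input, method, keepdims, weights)
    return _ureduce(a,
                    func=_quantile_ureduce_func,
    ...<5 lines>...
                    overwrite_input=overwrite_input,
                    method=method)
    r = func(a, **kwargs)
    result = _quantile(arr,
                       quantiles=q,
    ...<2 lines>...
                       out=out,
                       weights=wgt)
    slices_having_nans = np.isnan(arr[-1, ...])
                                  ~~~^^^^^^^^^
IndexError: index -1 is out of bounds for axis 0 with size 0
```

View pics/m9.png

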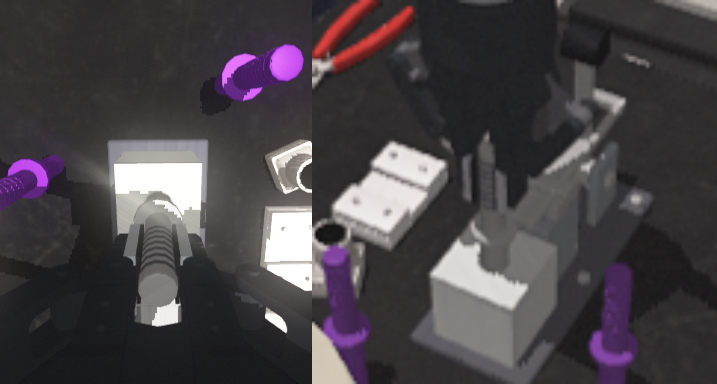

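The plug's shank shows above the block below the collar, at about (495,255), held upright with no side force; the lever is upright and the bystanders have not moved. I'll check the lift height, then hand in.

```bash
python3 - <<'E'
from h import *
for t in('w7','w9','s7','s9'):
    d=load(t);P=cloud(d);ok=d['range_z']>0;r=np.hypot(P[...,0]-.5627,P[...,1]+.137);z=P[...,2]
    q=z[ok&(r<6e-3)&(z>.13)&(z<.2)];print(t,len(q),np.percentile(q,[50,90,99]).round(4) if len(q) else '')
s=manip.get_state();lift=s['position'][2]-.1177;print(lift)
if .024<lift<.032 and s['width']>.012: manip.sign_off();print('done')
E
```

```text
w7 195 [0.1432 0.1439 0.1445]
w9 647 [0.1709 0.1715 0.172 ]
s7 42 [0.1442 0.1454 0.1471]
s9 70 [0.1615 0.173  0.1742]
0.027577280264461712
the job is handed in; nothing more can be done
done
```

The job is handed in: I pulled the lever to its far stop and eased it back upright, which left the bolt bar clear, and the gripper now holds the plug about 28 mm up, still in the bore, with almost no side force.

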